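Fasten the sliding fence of a transport dock with a quarter-turn thumbscrew

ROBOT

A 6-joint arm with a two-finger parallel gripper is mounted at the origin on a cart in front of the work surface, level with it; the furniture and walls round the work are solid. World frame = base frame: x ahead of the robot, y to its left, z up, the work surface at z = 0. Lengths are in mm, angles in rad, forces in N, time in s.
With the tool pointing down it reaches from about 350 to 775 mm from the base axis. Payload 7.3 kg.
Tool frame: the origin (TCP) lies midway between the tips of the shut fingers; the grasp point (between the pads) lies 19 mm behind it; z points along the fingers, y is the line along which they close (so a half turn about z gives the same grasp; the last joint's range is limited). The gripper opens to 92 mm and grips with 3 to 60 N. Pads are 19 mm wide; open, the fingers measure 130 mm over their backs; the gripper's body (75 mm by 190 mm) begins 47 mm behind the grasp point.
Start: joints at [1.13, 0.342, 1.524, -0, 1.275, -0.146], TCP at [152.523, 502.376, 226.741] pointing down, gripper open.
Joint ranges: [-2.53, 2.53], [-0.77, 2.02], [0.04, 2.7], [-1, 4.14], [0.28, 2.66], [-3.11, 3.11]. Speed limits (rad/s): [2.57, 2.57, 3.14, 3.14, 3.14, 3.14].

INTERFACE

Orientations are given as [roll, pitch, yaw] about the fixed x, y, z axes, in that order (R = Rz(yaw) Ry(pitch) Rx(roll)).
In Python, from plant import get_obs, capture, camera_model, close_job, search_frame, regions_of, pinpoint gives the robot as it stands. The module is installed in compiled form; this text tells all that it offers.
- The arm moves only by the shell command python3 -m pendant 'ROWS'. ROWS is JSON, one flat list of numbers, 7 for each row, row after row: the shift along the tool's x, y, z in units of 30 mm (1.0 is 30 mm), then the turn, a rotation vector about the tool's x, y, z in units of 4 degrees (1.0 is 4 degrees), then the closure, from -1 (fully open) to 1 (shut), so that 0 is half open. In form: [dx, dy, dz, wx, wy, wz, gripper, dx, dy, dz, wx, wy, wz, gripper, ...]. A call has 1 to 12 rows; each row shifts and turns the commanded pose from where the row before left it, along the tool's axes as they then stand; what a row does not reach is not made up. A row lasts 1/10 s, in which the tool goes at most 50 mm and 8.59 degrees, less where a joint would pass 70% of its speed; a pose out of reach is approached as far as the arm can. A call with a number of a shift or a turn outside -1 to 1 is refused whole. A call with a gripper value outside its range is refused whole. The fingers move at their own pace and stop on an object; the grip force is fixed at half the most. Time passes only in rows, so rows that do not move let the fingers close. It gives the time, the measured TCP pose, the force, the opening and the grip force at its end, in the units of the state.
- get_obs(): the state, without advancing time (a new reading comes with each control period).
- capture(name): name is "scene" or "top"; returns the picture (420x560x3 uint8, red, green, blue); there is no depth.
- camera_model(name): a dict with "fov_y" (degrees; the focal length in pixels is half the picture's height over the tangent of half this angle, whatever the lens; pixels are square), "cx", "cy" (the principal point, pixels), "pose" (4x4, takes a point from camera to world coordinates). Camera axes: x right, y up, looking along -z (the intrinsics and any distortion apply to the point x, -y, -z); pixel columns grow to the right and rows downward; lengths in mm; the calibration is good to about 2 mm. A picture is of the moment at which its call begins. camera_model takes no time and is no camera call.
- close_job(): hands the job in; it is judged then, once.
Trained networks look in the newest picture that a camera, given by its name, has taken for a name from the list of things; names that differ only in an ending like _2 or _b are one class to them, and where a whole thing is asked for, a point or a joint stands for the part that bears it (a point fixed in the world has none). Each returns a list of dicts, best first, with "score" (0 to 1); they miss things now and then, are a little off and sometimes report something else, mostly with a low value. They report only what shows in the picture. A call takes as long as a camera call.
- search_frame(camera, thing): "location" ([column, row] in pixels, amid what is visible of it).
- regions_of(camera, thing): "pixels" (420x560 bool, what is visible of it) and "location" ([column, row] in pixels, amid what is visible of it).
- pinpoint(camera, thing): "location" ([column, row] in pixels: a listed point, or the origin of a listed thing).
The state is a dict: "time": time; "joint_positions": joint angles; "dq": joint speeds; "tau": joint torques, N m; "tool_pos": TCP position; "tcp_rot": TCP orientation; "contact_force": force on the tool from outside, world axes, zero at the start; "moment": the same for the moment, N m; "grip_width": finger opening in mm; "finger_force": force on a finger pad.
Only numpy, scipy, OpenCV 4.12 (cv2) and the standard library are available. Lean on these libraries where they do the work, as an engineer would, in place of code of your own. Each camera call takes 0.05 s, during which the arm holds its last target. There are 200 camera calls.

TASK

Get the tip box ready for the drive: slide the blue fence toward the pink tip box until its slot lines up with the one in the latch plate hidden beneath it, put the orange-winged thumbscrew from its stand down through both until its flange rests on the fence, and lock it with a quarter turn, either way. The hidden slot is somewhere in the last two centimetres or so past the red mark, so feel for it there with the screw, pressing lightly and never forcing it. Leave the tip box standing in its tray and the other loose things where they are.

Things in the scene. Friction and masses are not known exactly. Their poses are not given: they have to be found in the camera images.
- dock: Fixed transport dock, 144 x 310 mm: grey base plate; on its -y part two aluminium guide rails along its y (inner faces at x = +-27 mm, tops 36 mm up); at its +y end a low tray with the pink tip box. Origin: centre of the underside; z up; y is the way the fence slides toward the tip box; x across the rails. The screw must not press on any part of it with more than 20 N.
- dock_mark (a point): The red index line across both rails of the dock, at dock x = 0, y = -38 mm, 36 mm above the dock's underside. Axes as the dock.
- latch_mark (a point): Point below the mark, 22 mm above the dock's underside: top face of the hidden steel latch plate, 6 mm thick, whose slot equals the fence's. The slot's true centre is at dock x = 0, from 3 to 23 mm past this point toward dock +y; it stays there and is found only by feel. The plate is sprung: pressed down it resists with 1.5 N plus 1 N per mm, with a hard stop at 8 mm.
- fence (a joint): Travel of the blue fence along dock y, m: 0 at its end away from the tip box, growing toward the tip box, 0.0715 at its end; 0.046 when its slot's centre is level with the red mark. It starts between 0.013 and 0.030. It slides with about 2 N of friction and stays where it is left; it can move only along dock y.
- fence_slot (a point): Centre of the keyhole slot in the fence's foot plate, on the plate's top, 32 mm above the dock's underside. Plate 8 mm thick, 49 mm wide; white ticks mark the slot's centre line. Slot 23 mm long in dock x, 7.5 mm wide in dock y, with a 10.5 mm square middle for the shank. Axes as the dock. 60 mm off toward dock +y stands the fence's upright, 38 mm above the plate.
- fence_tab (a point): Centre of the top of the fence's black grip tab, which is 10 mm thick in dock y, 30 mm wide in dock x and stands 29 mm up from the foot plate; 65 mm toward dock -y of the slot's centre. Pinch it along dock y, or push it, to slide the fence.
- thumbscrew: Loose quarter-turn thumbscrew, about 50 g, upright in its stand. Origin: centre of its flange's underside; z up the shank. Steel flange 34 mm across, 4 mm thick; above it a neck and an orange wing, 30 mm long in its x, 10 mm thick in its y, from 14 to 40 mm above the origin. Shank 8 mm across, its rounded end 24 mm below the origin. It may start turned about z.
- screw_pin (a point): Centre of the screw's brass cross pin, 21.5 mm below its origin: a bar 20 mm long along the screw's x (as the wing), 5 mm thick. It passes the slots only when along dock x. With the flange on the fence (screw origin 32 mm above the dock's underside) the pin is 3 mm below the latch plate, free to turn; a quarter turn, wing along dock y, locks it.
- stand: Fixed grey stand of the thumbscrew, 60 x 60 x 34 mm, with a round hole of 24 mm in the middle, 30 mm deep; the flange rests on its top. Origin: centre of the underside.
- tip_box: Loose pink box of pipette tips, 125 x 90 x 64 mm as it stands in the dock's tray, 10 mm above the worktop. Origin: centre of the underside. It must stay upright in the tray.
- beaker: Loose clear beaker, 75 mm wide, 93 mm high; bystander. Origin: centre of the underside.
- brown_bottle: Loose small brown bottle with black cap, 44 mm wide, 88 mm high; bystander. Origin: centre of the underside.
- timer: Loose white bench timer, 68 x 62 x 19 mm; bystander. Origin: centre of the underside.

How it is judged:
By the outcome, as a careful person would: the job done as asked, in the order asked, and still so for the second after the job is handed in, with the robot touching nothing.
It also fails if it takes over 69 s, if anything falls off the work surface, if the arm or the gripper's body presses on something with over 40 N, if the wrist force passes 120 N, or if a joint passes its speed limit or range.

## Working session

There is one attempt and no reset: what is moved stays moved. The work goes in short steps, Python scripts to look and compute and a shell command to move; the robot and the scene stay as the last step left them, time stands still between calls to the robot, and variables do not carry over. Pictures are saved under pics/ and viewed, at most 10 in all, crops included, and the job is handed in when it is done.

```bash
mkdir -p pics; cat > h.py <<'E'
import numpy as np,cv2
from plant import *
def ray(cam,px):
    m=camera_model(cam);f=210/np.tan(np.radians(m["fov_y"]/2));P=np.array(m["pose"])
    d=np.array([(px[0]-m["cx"])/f,-(px[1]-m["cy"])/f,-1.]);d=P[:3,:3]@d
    return P[:3,3],d/np.linalg.norm(d)
def tri(p1,p2,c=("scene","top")):
    (a,u),(b,v)=ray(c[0],p1),ray(c[1],p2)
    s=np.linalg.lstsq(np.c_[u,-v],b-a,rcond=None)[0]
    A=a+s[0]*u;B=b+s[1]*v
    return (A+B)/2,np.linalg.norm(A-B)
def onz(cam,px,z):
    a,u=ray(cam,px);return a+u*(z-a[2])/u[2]
def save(n,im):cv2.imwrite("pics/"+n,im[:,:,::-1])
E
python3 - <<'E'
from h import *
print({k:v for k,v in get_obs().items()})
for c in("scene","top"):
    save(c+"1.png",capture(c));m=camera_model(c);print(c,m)
for t in["dock_mark","fence_slot","fence_tab","thumbscrew","screw_pin","stand","dock","tip_box","beaker","brown_bottle","timer"]:
    r=[pinpoint(c,t) for c in("scene","top")]
    print(t,[[(np.round(x["location"],1).tolist(),round(x["score"],2)) for x in q[:2]] for q in r],end=" ")
    if r[0] and r[1]:
        p,e=tri(r[0][0]["location"],r[1][0]["location"]);print(p.round(1),round(e,1))
    else:print()
E
```

```text
{'time': 0.0, 'joint_positions': array([ 1.12995893e+00,  3.42699883e-01,  1.52506254e+00, -7.89217395e-06,
        1.27534914e+00, -1.46018396e-01]), 'dq': array([-0.00148465, -0.00127437,  0.00077576,  0.00077021, -0.00014143,
        0.00142683]), 'tau': array([-2.21997420e-04, -4.31237698e+01, -2.44223481e+01,  7.17388233e-02,
        5.60841768e-02, -1.70287094e-04]), 'tool_pos': array([152.35932772, 501.97349312, 226.04091345]), 'tcp_rot': array([-3.14008881e+00, -2.13535180e-04,  2.84677579e+00]), 'contact_force': array([ 0.09878232,  0.12328592, -0.18498168]), 'moment': array([ 0.00743702, -0.01383336, -0.02427315]), 'finger_force': 0.0, 'grip_width': 91.75789961994676}
scene {'fov_y': 47.96370668968409, 'cx': 287.5196288750399, 'cy': 203.07859755127814, 'pose': array([[ 7.05844237e-01,  3.92810794e-01, -5.89477390e-01,
        -1.76157053e+02],
       [-7.08028488e-01,  4.16951061e-01, -5.69953922e-01,
        -6.30337269e+02],
       [ 2.18991705e-02,  8.19665476e-01,  5.72423736e-01,
         7.97111329e+02],
       [ 0.00000000e+00,  0.00000000e+00,  0.00000000e+00,
     
[... 838 characters left out ...]
w_pin [[([292.6, 220.2], 0.55), ([376.3, 312.9], 0.54)], [([400.3, 237.2], 0.63), ([279.8, 204.2], 0.37)]] [ 402.1 -165.1  260.6] 118.0
stand [[([374.5, 317.2], 0.66)], [([401.5, 242.4], 0.64)]] [ 462.  -277.1    6.8] 13.4
dock [[([274.0, 217.4], 0.86), ([399.5, 260.4], 0.57)], [([265.3, 203.8], 0.91), ([404.9, 238.9], 0.26)]] [563.6 127.3   9.3] 12.5
tip_box [[([253.9, 201.2], 0.87)], [([231.0, 199.6], 0.62)]] [576.8 227.8   7.2] 10.5
beaker [[([241.9, 169.7], 0.82), ([371.2, 308.1], 0.65)], [([169.7, 175.5], 0.91)]] [661.6 403.9   1.6] 19.2
brown_bottle [[([404.1, 260.2], 0.72), ([373.7, 311.4], 0.22)], []] 
timer [[([170.2, 199.0], 0.72)], [([171.1, 259.8], 0.76)]] [399.8 394.5  14.3] 9.1
```

```bash
python3 - <<'E'
from h import *
a=cv2.imread("pics/scene1.png")[170:350,220:460];b=cv2.imread("pics/top1.png")[150:290,200:440]
cv2.imwrite("pics/a.png",np.vstack([cv2.resize(a,None,fx=2.0,fy=2.0,interpolation=2)[:300],cv2.resize(b,None,fx=2.0,fy=2.0,interpolation=2)]))
cv2.imwrite("pics/s3.png",cv2.resize(a,None,fx=3.3,fy=3.3,interpolation=2))
cv2.imwrite("pics/t3.png",cv2.resize(b,None,fx=3.3,fy=3.3,interpolation=2))
E
```

```text
(no output)
```

View pics/s3.png

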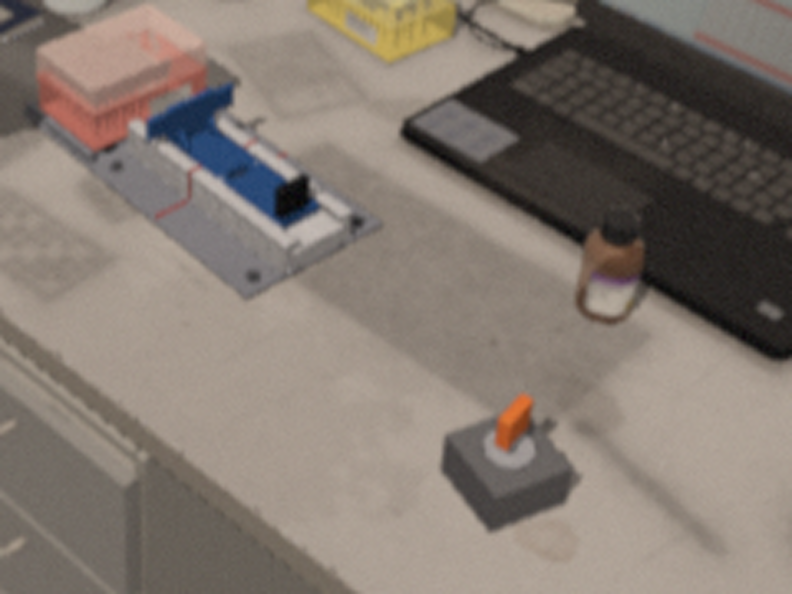

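View pics/t3.png

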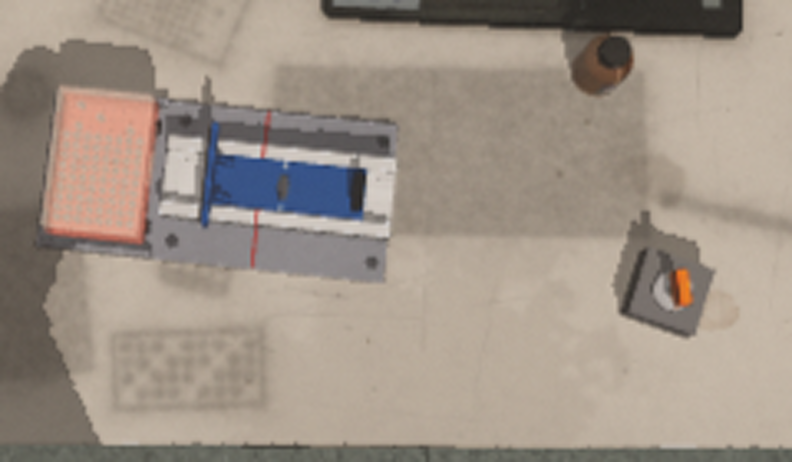

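The scene view shows the dock with the fence slot near (292,222), and the screw in its stand near (375,302). In the top view the slot is near (286,207), the tab near (308,207) and the wing near (407,237). Next I'll get the dock's angle and more exact points.

```bash
python3 - <<'E'
from h import *
for c,n in(("top","top1"),("scene","scene1")):
    im=cv2.imread(f"pics/{n}.png");h=cv2.cvtColor(im,cv2.COLOR_BGR2HSV).astype(int);H,S,V=h[...,0],h[...,1],h[...,2]
    blue=(abs(H-110)<14)&(S>110)&(V>50);org=(H>4)&(H<20)&(S>190)&(V>120)
    red=((H<6)|(H>172))&(S>120);red[:, :260]=0
    sub=np.zeros_like(red);sub[170:320,240:450]=1
    for nm,m,z in(("blue",blue&sub,32),("wing",org&sub,64),("red",red&sub,10)):
        k,l,st,ce=cv2.connectedComponentsWithStats(m.astype(np.uint8))
        i=1+np.argmax(st[1:,4]);q=np.argwhere(l==i)[:,::-1].astype(float) if nm!="red" else np.argwhere(m)[:,::-1].astype(float)
        w=np.array([onz(c,p,z)[:2] for p in q]);r=cv2.minAreaRect(w.astype(np.float32))
        print(c,nm,len(q),"px",q.mean(0).round(1),q.min(0),q.max(0),"rect",np.round(r[0],1),np.round(r[1],1),round(r[2],1))
def P(x,y):return (200+(x+.5)/3.3,150+(y+.5)/3.3)
def ang(a,b,z):
    d=onz("top",P(*b),z)-onz("top",P(*a),z);return np.round([np.degrees(np.arctan2(d[1],d[0])),np.hypot(*d[:2])],1)
print("right edge",ang((385,282),(397,122),8),"red",ang((253,267),(268,112),8),"bottom",ang((385,282),(38,245),8))
print("railtop lower",ang((393,239),(160,215),36),"blue low edge",ang((362,217),(215,205),32))
print("slot tri",tri((220+237/3.3,170+171/3.3),P(283,187)), onz("top",P(283,187),32))
print("tab top z61",onz("top",P(358,188),61))
print("wing top",tri((220+519/3.3,170+405/3.3),P(682,288)))
for c in("scene","top"):
  capture(c)
  for t in("fence_slot","fence_tab","thumbscrew","dock_mark","dock"):
    print(c,t,[(np.round(x["location"],1).tolist(),round(x["score"],2)) for x in pinpoint(c,t)[:2]])
E
```

```text
top blue 637 px [283.7 205.6] [261. 187.] [309. 217.] rect [573.1  67.5] [ 87.3 138.2] 2.7
top wing 31 px [406.6 236.5] [405. 232.] [408. 241.] rect [ 469.3 -271.6] [25.   8.3] 0.3
top red 6 px [276.3 225.2] [276. 220.] [277. 229.] rect [507.5  90.5] [ 1.1 26.5] 83.3
scene blue 584 px [286.8 215.4] [265. 196.] [315. 237.] rect [563.2  83.6] [191.3  89. ] 67.7
scene wing 70 px [375.2 297.5] [371. 291.] [379. 304.] rect [ 467.3 -275.1] [42.7 12.8] 8.0
scene red 26 px [270.8 197.6] [260. 192.] [281. 204.] rect [618.8 206.3] [17.8 84.9] 88.5
right edge [ -4.7 144. ] red [ -5.2 140. ] bottom [ 84.2 308. ]
railtop lower [ 84.3 202.9] blue low edge [ 85.5 128.3]
slot tri (array([557.0937716 ,  62.32838596,  31.92970455]), np.float64(2.30092689113306)) [556.20245221  63.08358359  32.        ]
tab top z61 [551.04898382  -0.59851669  61.        ]
wing top (array([ 468.45905848, -272.43958071,   74.25802357]), np.float64(7.853749490226961))
scene fence_slot [([294.6, 222.3], 0.82), ([172.2, 198.6], 0.55)]
scene fence_tab [([285.5, 221.5], 0.75), ([308.9, 229.1], 0.72)]
scene thumbscrew [([371.4, 304.4], 0.75)]
scene dock_mark [([287.8, 215.3], 0.88)]
scene dock [([278.7, 219.7], 0.75)]
top fence_slot [([282.5, 207.0], 0.9)]
top fence_tab [([308.1, 209.3], 0.95)]
top thumbscrew [([402.8, 237.7], 0.47)]
top dock_mark [([278.3, 206.3], 0.91), ([378.8, 175.2], 0.24)]
top dock [([265.8, 204.4], 0.85)]
```

```bash
python3 - <<'E'
from h import *
from scipy.optimize import minimize
K=8;imgs={}
for c,n in(("top","top1"),("scene","scene1")):
    im=cv2.imread(f"pics/{n}.png").astype(float);o=(im[...,2]-im[...,0])  # R-B
    sl=(slice(222,252),slice(392,422)) if c=="top" else (slice(282,314),slice(360,392))
    w=o[sl];b=np.median(w);w=np.clip((w-b-15)/(np.percentile(w,99)-b-15),0,1);imgs[c]=(w,sl[1].start,sl[0].start);print(c,w.sum().round(1))
def proj(c,p):
    m=camera_model(c);f=210/np.tan(np.radians(m["fov_y"]/2));Q=np.linalg.inv(np.array(m["pose"]))
    q=p@Q[:3,:3].T+Q[:3,3];return np.c_[m["cx"]-f*q[:,0]/q[:,2],m["cy"]+f*q[:,1]/q[:,2]]
L=np.array([[a,b,z] for a in(-15,15) for b in(-5,5) for z in(48.,74.)])
def cost(v,off=True):
    s=0
    for i,c in enumerate(imgs):
        w,x0,y0=imgs[c];ca,sa=np.cos(v[2]),np.sin(v[2])
        p=L@np.array([[ca,sa,0],[-sa,ca,0],[0,0,1]])+[v[0],v[1],0]
        q=proj(c,p)-[x0,y0]
        if i==1:q=q+v[3:5]
        h=cv2.convexHull(np.float32((q+.5)*K*16)).astype(np.int32)
        r=np.zeros((w.shape[0]*K,w.shape[1]*K),np.uint8);cv2.fillConvexPoly(r,h,255,shift=4)
        s+=((cv2.GaussianBlur(cv2.resize(r,w.shape[::-1],interpolation=cv2.INTER_AREA)/255.,(0,0),.7)-w)**2).sum()
    return s
for a in np.radians([-40,-20,0,20,40,60]):
    S=np.array([[0,0,0,0,0],[5,0,0,0,0],[0,5,0,0,0],[0,0,.2,0,0],[0,0,0,2,0],[0,0,0,0,2.]])+[469,-272,a,0,0]
    r=minimize(cost,S[0],method="Nelder-Mead",options=dict(initial_simplex=S,maxiter=600));print(r.fun.round(2),r.x[:2].round(1),np.degrees(r.x[2]).round(1),r.x[3:].round(1))
tiles=[cv2.resize(cv2.imread("pics/top1.png")[225:250,390:422],None,fx=12,fy=12,interpolation=2),cv2.resize(cv2.imread("pics/scene1.png")[287:312,360:392],None,fx=12,fy=12,interpolation=2)]
cv2.imwrite("pics/w.png",np.hstack(tiles))
E
```

```text
top 38.7
scene 81.8
31.15 [ 468.6 -272.3] 15.0 [ 0.4 -0.3]
31.97 [ 468.4 -272.9] 13.1 [ 0.2 -0.5]
31.2 [ 468.9 -272.4] 14.2 [ 0.3 -0.3]
31.09 [ 469.7 -271.8] 14.7 [0.4 0. ]
31.55 [ 469.2 -271.2] 15.7 [0.6 0.2]
31.15 [ 469.5 -271.8] 15.6 [0.3 0.1]
```

View pics/w.png

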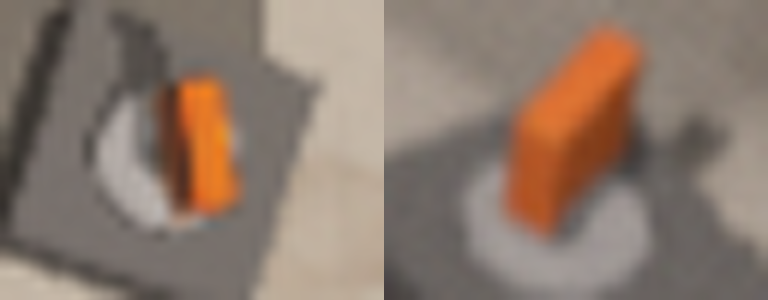

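```bash
python3 - <<'E'
from h import *
S=lambda x,y:onz("scene",(360+(x-384+.5)/12-.5,287+(y+.5)/12-.5),74)[:2]
T=lambda x,y:onz("top",(390+(x+.5)/12-.5,225+(y+.5)/12-.5),74)[:2]
def a(p,q):
    d=q-p;return np.degrees(np.arctan2(d[1],d[0])).round(1),np.hypot(*d).round(1)
c=[S(515,115),S(553,133),S(640,45),S(603,28)]
print(np.round(c,1),np.mean(c,0),a(c[1],c[2]),a(c[0],c[3]),a(c[1],c[0]))
c=[T(193,212),T(240,205),T(222,80),T(183,82)]
print(np.round(c,1),np.mean(c,0),a(c[1],c[2]),a(c[0],c[3]))
E
```

```text
[[ 453.8 -270.5]
 [ 455.1 -277.7]
 [ 483.6 -275.7]
 [ 482.3 -268.6]] [ 468.69926681 -273.0968    ] (np.float64(4.0), np.float64(28.6)) (np.float64(3.7), np.float64(28.6)) (np.float64(100.4), np.float64(7.3))
[[ 452.6 -265.7]
 [ 454.2 -276.5]
 [ 483.  -273.5]
 [ 482.5 -264.6]] [ 468.06506008 -270.07022002] (np.float64(5.9), np.float64(28.9)) (np.float64(2.2), np.float64(29.9))
```

The wing lies at about 5° around (468.5, -272). The dock is turned about -5.4°, and its tab is at (551, 0). The 144 and 308 mm sizes match the text. I'll go to the tab first.

```bash
cat >> h.py <<'E'
TH=np.radians(-5.4)
DX=np.array([np.cos(TH),np.sin(TH),0]);DY=np.array([-np.sin(TH),np.cos(TH),0])
def go(p,yawdeg):
    o=get_obs();y0=np.degrees(o["tcp_rot"][2]);y=np.radians(yawdeg)
    d=np.array(p)-o["tool_pos"];dy=(yawdeg-y0+180)%360-180
    print("tcp",o["tool_pos"].round(1),"yaw",y0.round(1),"-> units x %.2f y %.2f z %.2f  wz %.2f"%((d[0]*np.cos(y)+d[1]*np.sin(y))/30,(d[0]*np.sin(y)-d[1]*np.cos(y))/30,-d[2]/30,-dy/4),"F",o["contact_force"].round(2),"w",round(o["grip_width"],1))
E
python3 -c "
from h import *
go([551,0,130],174.6)"
```

```text
tcp [152.5 502.4 226.7] yaw 163.1 -> units x -14.80 y -15.42 z 3.22  wz -2.87 F [-0.33  0.25  0.4 ] w 92.1
```

```bash
python3 -m pendant '[0,0,0,0,0,-0.96,-0.5, 0,0,0,0,0,-0.96,-0.5, 0,0,0,0,0,-0.95,-0.5, -0.92,-0.96,0,0,0,0,-0.5, -0.92,-0.96,0,0,0,0,-0.5, -0.92,-0.96,0,0,0,0,-0.5, -0.92,-0.96,0,0,0,0,-0.5, -0.92,-0.96,0,0,0,0,-0.5, -0.92,-0.96,0,0,0,0,-0.5, -0.92,-0.96,0,0,0,0,-0.5, -0.92,-0.96,0,0,0,0,-0.5, -0.92,-0.96,0,0,0,0,-0.5]'
python3 -m pendant '[-0.92,-0.96,0,0,0,0,-0.5, -0.92,-0.96,0.3,0,0,0,-0.5, -0.92,-0.96,0.3,0,0,0,-0.5, -0.92,-0.96,0.4,0,0,0,-0.5, -0.92,-0.96,0.6,0,0,0,-0.5, -0.92,-0.96,0.6,0,0,0,-0.5, -0.1,-0.1,1,0,0,0,-0.5, 0,0,0,0,0,0,-0.5, 0,0,0,0,0,0,-0.5]'
python3 - <<'E'
from h import *
for c in("scene","top"):save(c+"2.png",capture(c))
go([551,0,42],174.6)
E
```

```text
time: 3.0
tool_pos: [376.2, 219.5, 227.0]
tcp_rot: [3.141, 0.001, 3.047]
contact_force: [0.3, 0.6, 0.6]
grip_width: 68.9
finger_force: 0.0
time: 3.9
tool_pos: [526.2, 30.3, 130.8]
tcp_rot: [3.141, -0.002, 3.047]
contact_force: [-0.0, -0.0, 0.3]
grip_width: 68.5
finger_force: 0.0
tcp [527.   30.7 132.2] yaw 174.7 -> units x -0.89 y -0.94 z 3.01  wz 0.01 F [ 0.58  0.58 -0.24] w 69.1
```

```bash
python3 -m pendant '[-0.89,-0.94,0,0,0,0,-0.5, 0,0,1,0,0,0,-0.5, 0,0,1,0,0,0,-0.5, 0,0,0.5,0,0,0,-0.5, 0,0,0.4,0,0,0,-0.3, 0,0,0,0,0,0,0.2, 0,0,0,0,0,0,0.5, 0,0,0,0,0,0,0.5]'
python3 - <<'E'
from h import *
for c in("scene","top"):save(c+"3.png",capture(c))
a=cv2.imread("pics/scene3.png")[160:270,230:350];b=cv2.imread("pics/top3.png")[150:260,250:370]
cv2.imwrite("pics/v3.png",np.hstack([cv2.resize(i,(390,358),interpolation=2) for i in(a,b)]))
go([551,0,42],174.6)
E
```

```text
time: 4.8
tool_pos: [551.5, -0.4, 45.1]
tcp_rot: [-3.142, 0.003, 3.048]
contact_force: [-0.1, 0.2, -0.4]
grip_width: 41.7
finger_force: 0.0
tcp [551.3  -0.6  44.8] yaw 174.6 -> units x 0.01 y 0.02 z 0.09  wz -0.00 F [-0.21 -0.39 -0.18] w 33.5
```

View pics/v3.png

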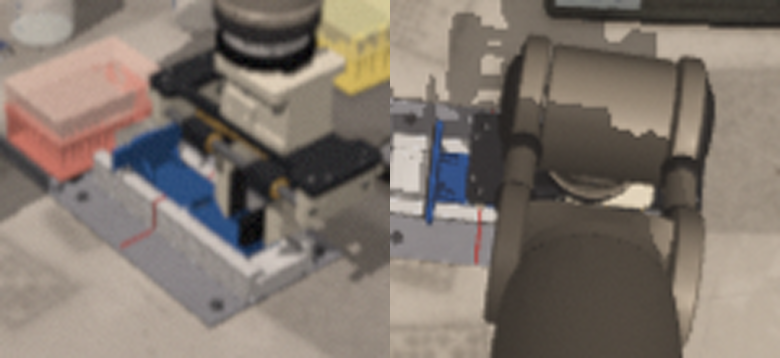

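Scene view: the fingers stand either side of the black tab, which shows at about (250,220) in the crop. Closing on it.

```bash
python3 -m pendant '[0,0,0,0,0,0,0.8, 0,0,0,0,0,0,0.9, 0,0,0,0,0,0,0.9, 0,0,0,0,0,0,0.9, 0,0,0,0,0,0,0.9]'
```

```text
time: 5.4
tool_pos: [550.7, -0.7, 43.9]
tcp_rot: [-3.142, 0.0, 3.047]
contact_force: [-1.2, -0.9, 2.1]
grip_width: 9.7
finger_force: 30.0
```

```bash
python3 -m pendant '[0,0.15,0,0,0,0,0.9, 0,0.2,0,0,0,0,0.9, 0,0.2,0,0,0,0,0.9, 0,0.08,0,0,0,0,0.9, 0,0,0,0,0,0,0.9, 0,0,0,0,0,0,0.9]'
python3 -c "
from h import *
go([550.7,-0.7,43.9],174.6)"
python3 -m pendant '[0,0,0,0,0,0,0.4, 0,0,0,0,0,0,0.3, 0,0,0,0,0,0,0.1, 0,0,-0.3,0,0,0,0.1, 0,0,-0.6,0,0,0,0.0, 0,0,-0.6,0,0,1,0.0, 0,0,0,0,0,1,0.0, 0,0,0,0,0,1,0.0, 0,0,0,0,0,1,0.0, 0,0,0,0,0,1,0.0, 0,0,0,0,0,1,0.0, 0,0,0,0,0,1,0.0]'
python3 -m pendant '[0,0,0,0,0,1,0, 0,0,0,0,0,1,0, 0,0,0,0,0,1,0, 0,0,0,0,0,1,0, 0,0,0,0,0,1,0, 0,0,0,0,0,1,0, 0,0,0,0,0,1,0, 0,0,0,0,0,1,0, 0,0,0,0,0,1,0, 0,0,0,0,0,1,0, 0,0,0,0,0,1,0, 0,0,0,0,0,1,0]'
python3 -m pendant '[0,0,0,0,0,1,0, 0,0,0,0,0,1,0, 0,0,0,0,0,1,0, 0,0,0,0,0,0.5,0, 0,0,0.8,0,0,0,0, 0,0,0.5,0,0,0,0, 0,0,0,0,0,0,0.2, 0,0,0,0,0,0,0.32, 0,0,0,0,0,0,0.32, 0,0,0,0,0,0,0.32]'
```

```text
time: 6.0
tool_pos: [552.6, 19.0, 43.9]
tcp_rot: [3.141, 0.001, 3.047]
contact_force: [1.6, 2.0, 3.7]
grip_width: 10.0
finger_force: 30.0
tcp [552.6  19.   43.9] yaw 174.6 -> units x 0.00 y -0.66 z -0.00  wz 0.00 F [1.58 2.02 3.73] w 10.0
time: 7.2
tool_pos: [552.4, 18.1, 89.3]
tcp_rot: [3.141, 0.0, 2.555]
contact_force: [0.6, 0.9, 0.0]
grip_width: 46.0
finger_force: 0.0
time: 8.4
tool_pos: [552.4, 18.1, 89.3]
tcp_rot: [3.141, 0.0, 1.718]
contact_force: [0.8, 0.7, -0.4]
grip_width: 45.7
finger_force: 0.0
time: 9.4
tool_pos: [552.5, 18.2, 50.6]
tcp_rot: [3.141, -0.0, 1.476]
contact_force: [-0.9, 0.1, 1.6]
grip_width: 31.4
finger_force: 0.8
```

```bash
python3 -m pendant '[0,0,0,0,0,0,0.4, 0,0,0,0,0,0,0.45, 0,0,0,0,0,0,0.45]'
```

```text
time: 9.7
tool_pos: [551.8, 18.2, 50.5]
tcp_rot: [-3.141, 0.0, 1.476]
contact_force: [-4.5, -1.0, 6.8]
grip_width: 29.5
finger_force: 30.0
```

```bash
python3 -m pendant '[0,0,0,0,0,0,0.1, 0,0,0,0,0,0,0, 0,0,-1,0,0,0,0, -0.3,0,-1,0,0,0,-0.3, -0.959,-0.185,0,0,0,0,-0.3, -0.959,-0.185,0,0,0,0,-0.3, -0.959,-0.185,0,0,0,0,-0.3, -0.959,-0.185,0,0,0,0,-0.3, -0.959,-0.185,0,0,0,0,-0.3, -0.959,-0.185,0,0,0,1,-0.3, 0,0,0,0,0,1,-0.3, 0,0,0,0,0,1,-0.3]'
python3 - <<'E'
from h import *
for c in("scene","top"):
    save(c+"4.png",capture(c))
    for t in("fence_slot","dock_mark"):
        print(c,t,[(np.round(x["location"],1).tolist(),round(x["score"],2)) for x in pinpoint(c,t)[:1]])
a=cv2.imread("pics/scene4.png")[185:255,250:330];b=cv2.imread("pics/top4.png")[170:240,240:320]
cv2.imwrite("pics/v4.png",np.hstack([cv2.resize(i,(400,350),interpolation=2) for i in(a,b)]))
go([468.5,-272,105],5)
E
```

```text
time: 10.9
tool_pos: [502.2, -160.7, 109.8]
tcp_rot: [3.14, -0.0, 1.262]
contact_force: [0.1, 0.1, -0.3]
grip_width: 59.1
finger_force: 0.0
scene fence_slot [([290.4, 218.4], 0.82)]
scene dock_mark [([288.4, 216.6], 0.93)]
top fence_slot [([275.0, 207.0], 0.97)]
top dock_mark [([234.1, 200.7], 0.6)]
tcp [ 502.2 -159.3  109.7] yaw 72.7 -> units x -1.45 y 3.65 z 0.16  wz 16.92 F [ 0.19 -0.86 -0.32] w 59.6
```

View pics/v4.png

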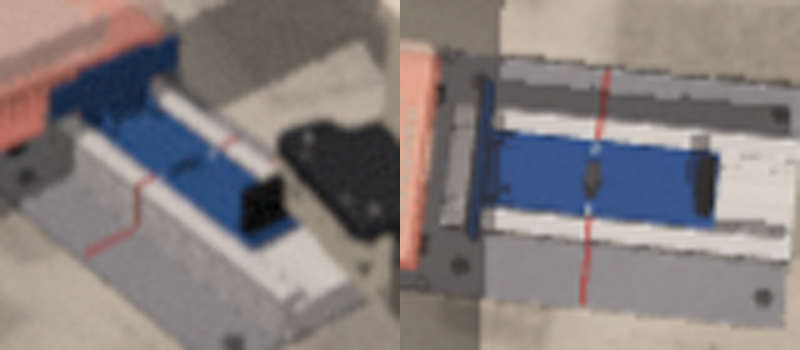

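Top view: the slot (592,178) sits on the red line. The fence is at the mark and the slot's ticks show clearly. On to the screw.

```bash
python3 -m pendant '[0,0,0,0,0,1,-0.3, 0,0,0,0,0,1,-0.3, 0,0,0,0,0,1,-0.3, 0,0,0,0,0,1,-0.3, 0,0,0,0,0,1,-0.3, 0,0,0,0,0,1,-0.3, 0,0,0,0,0,1,-0.3, 0,0,0,0,0,1,-0.3, 0,0,0,0,0,1,-0.3, 0,0,0,0,0,1,-0.3, 0,0,0,0,0,1,-0.3, 0,0,0,0,0,1,-0.3]'
python3 -m pendant '[0,0,0,0,0,1,-0.3, 0,0,0,0,0,1,-0.3, 0,0,0,0,0,1,-0.3, 0,0,0,0,0,1,-0.3, 0,0,0,0,0,0.92,-0.3, 0,0,0,0,0,0,-0.3]'
python3 -c "
from h import *
go([468.5,-272,45],5)
print(onz('top',(240+(592-400)/5-.5,170+178/5-.5),32))"
```

```text
time: 12.4
tool_pos: [502.3, -159.2, 109.7]
tcp_rot: [3.142, -0.0, 0.428]
contact_force: [-0.2, 0.4, -0.5]
grip_width: 59.8
finger_force: 0.0
time: 13.0
tool_pos: [502.2, -159.2, 109.7]
tcp_rot: [3.142, -0.0, 0.086]
contact_force: [0.7, 0.5, -0.6]
grip_width: 59.6
finger_force: 0.0
tcp [ 502.2 -159.2  109.7] yaw 5.0 -> units x -1.45 y 3.65 z 2.16  wz -0.01 F [ 0.69  0.47 -0.62] w 59.6
[561.11316732  86.17165942  32.        ]
```

Calibration bias against the pinched tab is about 3 mm. That is too coarse for the screw's position along its wing, so I'll pinch the wing lengthwise first to centre it, then grip it across.

```bash
python3 -m pendant '[-0.7,0.9,0,0,0,-1,-0.3, -0.6,0.9,0.3,0,0,-1,-0.3, -0.5,0.9,0.3,0,0,-1,-0.3, 0,0.7,0,0,0,-1,-0.3, 0,0,0,0,0,-1,-0.3, 0,0,0,0,0,-1,-0.3, 0,0,0,0,0,-1,-0.3, 0,0,0,0,0,-1,-0.3, 0,0,0,0,0,-1,-0.3, 0,0,0,0,0,-1,-0.3, 0,0,0,0,0,-1,-0.3, 0,0,0,0,0,-1,-0.3]'
python3 -m pendant '[0,0,0,0,0,-1,-0.3, 0,0,0,0,0,-1,-0.3, 0,0,0,0,0,-1,-0.3, 0,0,0,0,0,-1,-0.3, 0,0,0,0,0,-1,-0.3, 0,0,0,0,0,-1,-0.3, 0,0,0,0,0,-1,-0.3, 0,0,0,0,0,-1,-0.3, 0,0,0,0,0,-1,-0.3, 0,0,0,0,0,-1,-0.3, 0,0,0,0,0,-0.5,-0.3, 0,0,0,0,0,0,-0.3]'
python3 -c "
from h import *
go([467,-272.5,48],95)"
```

```text
time: 14.2
tool_pos: [467.5, -267.2, 91.7]
tcp_rot: [3.142, -0.0, 0.929]
contact_force: [-0.0, 0.3, -0.7]
grip_width: 59.9
finger_force: 0.0
time: 15.4
tool_pos: [467.5, -267.3, 91.7]
tcp_rot: [3.141, 0.0, 1.659]
contact_force: [-0.5, 0.9, -0.1]
grip_width: 59.5
finger_force: 0.0
tcp [ 467.5 -267.3   91.7] yaw 95.1 -> units x -0.17 y -0.03 z 1.46  wz 0.02 F [-0.52  0.9  -0.09] w 59.5
```

```bash
python3 -m pendant '[-0.17,-0.03,0.7,0,0,0,-0.2, 0,0,0.7,0,0,0,-0.1, 0,0,0,0,0,0,0.1, 0,0,0,0,0,0,0.25, 0,0,0,0,0,0,0.32, 0,0,0,0,0,0,0.4, 0,0,0,0,0,0,0.4]'
```

```text
time: 16.1
tool_pos: [467.5, -272.9, 50.8]
tcp_rot: [3.14, 0.001, 1.657]
contact_force: [0.7, -0.3, 3.4]
grip_width: 29.3
finger_force: 30.0
```

```bash
python3 -m pendant '[0,0,0,0,0,0,0.2, 0,0,0,0,0,0,0.1, 0,0,-0.7,0,0,0,0, 0,0,-0.7,0,0,1,0, 0,0,0,0,0,1,0, 0,0,0,0,0,1,0, 0,0,0,0,0,1,0, 0,0,0,0,0,1,0, 0,0,0,0,0,1,0, 0,0,0,0,0,1,0, 0,0,0,0,0,1,0, 0,0,0,0,0,1,0]'
python3 -m pendant '[0,0,0,0,0,1,0, 0,0,0,0,0,1,0, 0,0,0,0,0,1,0, 0,0,0,0,0,1,0, 0,0,0,0,0,1,0, 0,0,0,0,0,1,0, 0,0,0,0,0,1,0, 0,0,0,0,0,1,0, 0,0,0,0,0,1,0, 0,0,0,0,0,1,0, 0,0,0,0,0,1,0, 0,0,0,0,0,1,0]'
python3 -m pendant '[0,0,0,0,0,1,0, 0,0,0,0,0,0.45,0, 0,0,0.7,0,0,0,0, 0,0,0.85,0,0,0,0, 0,0,0,0,0,0,0.4, 0,0,0,0,0,0,0.9, 0,0,0,0,0,0,0.9, 0,0,0,0,0,0,0.9, 0,0,0,0,0,0,0.9]'
```

```text
time: 17.3
tool_pos: [466.8, -272.4, 91.5]
tcp_rot: [-3.141, -0.0, 1.025]
contact_force: [-0.2, 0.0, -0.2]
grip_width: 46.0
finger_force: 0.0
time: 18.5
tool_pos: [466.8, -272.5, 91.6]
tcp_rot: [-3.141, 0.0, 0.187]
contact_force: [-0.3, 0.3, -0.2]
grip_width: 45.6
finger_force: 0.0
time: 19.4
tool_pos: [467.3, -272.8, 46.1]
tcp_rot: [3.141, -0.001, 0.089]
contact_force: [-0.0, -0.4, 0.3]
grip_width: 10.6
finger_force: 0.0
```

```bash
python3 -m pendant '[0,0,0,0,0,0,0.9, 0,0,0,0,0,0,0.9]'
python3 -m pendant '[0,0,-0.5,0,0,0,0.9, 0,0,-0.9,0,0,0,0.9, 0,0,-0.9,0,0,0,0.9, 0,0,0,0,0,0.9,0.9, 0,0,0,0,0,0.9,0.9, 0,0,0,0,0,0.8,0.9, 0,0,0,0,0,0,0.9]'
python3 -c "
from h import *
go([557.9,83.5,90],-5.4)"
```

```text
time: 19.6
tool_pos: [467.3, -272.8, 46.0]
tcp_rot: [3.141, -0.001, 0.089]
contact_force: [-1.2, 0.4, 6.0]
grip_width: 9.9
finger_force: 30.0
time: 20.3
tool_pos: [466.7, -272.4, 114.1]
tcp_rot: [-3.141, 0.0, -0.093]
contact_force: [-0.1, -0.1, 0.1]
grip_width: 10.0
finger_force: 30.0
tcp [ 466.7 -272.4  114.1] yaw -5.3 -> units x 1.91 y -12.10 z 0.80  wz 0.02 F [-0.12 -0.06  0.1 ] w 10.0
```

```bash
python3 -m pendant '[0.158,-1,0,0,0,0,0.9, 0.158,-1,0,0,0,0,0.9, 0.158,-1,0,0,0,0,0.9, 0.158,-1,0,0,0,0,0.9, 0.158,-1,0,0,0,0,0.9, 0.158,-1,0,0,0,0,0.9, 0.158,-1,0,0,0,0,0.9, 0.158,-1,0,0,0,0,0.9, 0.158,-1,0,0,0,0,0.9, 0.158,-1,0,0,0,0,0.9, 0.158,-1,0,0,0,0,0.9, 0.158,-1,0,0,0,0,0.9]'
python3 -m pendant '[0,-0.1,0.5,0,0,0,0.9, 0,0,0.5,0,0,0,0.9, 0,0,0,0,0,0,0.9, 0,0,0,0,0,0,0.9]'
python3 - <<'E'
from h import *
for c in("scene","top"):save(c+"5.png",capture(c))
a=cv2.imread("pics/scene5.png")[180:250,250:330];b=cv2.imread("pics/top5.png")[170:240,240:320]
cv2.imwrite("pics/v5.png",np.hstack([cv2.resize(i,(400,350),interpolation=2) for i in(a,b)]))
go([557.7,83.5,70],-5.4)
E
```

```text
time: 21.5
tool_pos: [556.8, 82.0, 114.0]
tcp_rot: [-3.142, 0.0, -0.091]
contact_force: [1.3, -0.3, -0.5]
grip_width: 9.8
finger_force: 30.0
time: 21.9
tool_pos: [556.9, 83.6, 84.2]
tcp_rot: [3.142, 0.001, -0.092]
contact_force: [0.7, -0.6, -0.7]
grip_width: 10.1
finger_force: 30.0
tcp [557.5  83.4  85. ] yaw -5.3 -> units x 0.01 y -0.00 z 0.50  wz 0.03 F [-0.72 -0.11 -0.28] w 9.8
```

View pics/v5.png

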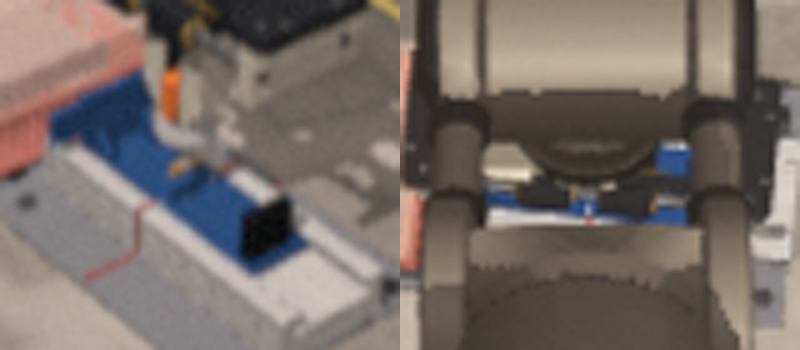

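Scene view: the brass pin hangs right over the slot at about (187,167). I'll lower it gently.

```bash
python3 -m pendant '[0,0,0.3,0,0,0,0.9, 0,0,0.2,0,0,0,0.9, 0,0,0.05,0,0,0,0.9, 0,0,0,0,0,0,0.9]'
python3 -m pendant '[0,0,0.04,0,0,0,0.9, 0,0,0.04,0,0,0,0.9, 0,0,0,0,0,0,0.9]'
```

```text
time: 22.4
tool_pos: [556.8, 83.6, 67.3]
tcp_rot: [-3.142, 0.001, -0.092]
contact_force: [-0.4, 0.6, -0.1]
grip_width: 9.9
finger_force: 30.0
time: 22.7
tool_pos: [557.0, 83.7, 65.2]
tcp_rot: [-3.142, 0.0, -0.092]
contact_force: [0.5, -0.4, -0.2]
grip_width: 9.9
finger_force: 30.0
```

```bash
python3 -m pendant '[0,0,0.05,0,0,0,0.9, 0,0,0.05,0,0,0,0.9, 0,0,0,0,0,0,0.9]'
python3 -m pendant '[0,0,0.05,0,0,0,0.9, 0,0,0.05,0,0,0,0.9, 0,0,0,0,0,0,0.9]'
```

```text
time: 23.0
tool_pos: [556.9, 83.7, 62.1]
tcp_rot: [-3.142, 0.0, -0.092]
contact_force: [-0.3, 0.1, -0.2]
grip_width: 9.6
finger_force: 30.0
time: 23.3
tool_pos: [556.9, 83.7, 59.1]
tcp_rot: [-3.142, 0.0, -0.092]
contact_force: [0.3, 0.3, -0.3]
grip_width: 9.8
finger_force: 30.0
```

In the fence's slot freely (tip about 23 mm up). I'll go on down until it touches the latch plate.

```bash
python3 -m pendant '[0,0,0.05,0,0,0,0.9, 0,0,0.04,0,0,0,0.9, 0,0,0,0,0,0,0.9]'
```

```text
time: 23.6
tool_pos: [557.2, 83.7, 56.7]
tcp_rot: [-3.141, -0.0, -0.092]
contact_force: [-0.9, 0.2, 1.8]
grip_width: 9.7
finger_force: 30.0
```

```bash
python3 -m pendant '[0,0,0.05,0,0,0,0.9, 0,0,0,0,0,0,0.9]'
python3 -m pendant '[0,-0.025,0,0,0,0,0.9, 0,-0.025,0,0,0,0,0.9, 0,0,0,0,0,0,0.9]'
python3 -m pendant '[0,-0.025,0,0,0,0,0.9, 0,-0.025,0,0,0,0,0.9, 0,0,0,0,0,0,0.9]'
```

```text
time: 23.8
tool_pos: [557.2, 83.7, 55.3]
tcp_rot: [-3.141, -0.0, -0.092]
contact_force: [-1.4, 0.3, 4.0]
grip_width: 9.9
finger_force: 30.0
time: 24.1
tool_pos: [557.4, 85.0, 55.3]
tcp_rot: [3.141, -0.001, -0.092]
contact_force: [-0.7, -2.0, 3.3]
grip_width: 10.0
finger_force: 30.0
time: 24.4
tool_pos: [557.5, 86.4, 55.2]
tcp_rot: [3.141, -0.0, -0.092]
contact_force: [0.1, -4.5, 4.4]
grip_width: 9.9
finger_force: 30.0
```

```bash
for i in 1; do python3 -m pendant '[0,-0.025,0,0,0,0,0.9, 0,-0.025,0,0,0,0,0.9, 0,0,0,0,0,0,0.9]' | grep -E 'pos|contact'
python3 -m pendant '[0,-0.025,0,0,0,0,0.9, 0,-0.025,0,0,0,0,0.9, 0,0,0,0,0,0,0.9]' | grep -E 'pos|contact'; done
```

```text
tool_pos: [557.6, 88.2, 55.2]
contact_force: [0.5, -3.9, 3.3]
tool_pos: [557.8, 89.8, 55.2]
contact_force: [0.1, -4.4, 3.3]
```

```bash
python3 -m pendant '[0,-0.025,0,0,0,0,0.9, 0,-0.025,0,0,0,0,0.9, 0,0,0,0,0,0,0.9]' | grep -E 'pos|contact'
python3 -m pendant '[0,-0.025,0,0,0,0,0.9, 0,-0.025,0,0,0,0,0.9, 0,0,0,0,0,0,0.9]' | grep -E 'pos|contact'
```

```text
tool_pos: [557.8, 91.3, 55.2]
contact_force: [0.9, -3.3, 3.9]
tool_pos: [557.6, 93.1, 54.8]
contact_force: [1.3, -1.8, 0.5]
```

Fz fell from 3.9 to 0.5 N, so the pin has found the latch slot. I'll lower it to seat the flange.

```bash
python3 -m pendant '[0,-0.01,0.05,0,0,0,0.9, 0,0,0.05,0,0,0,0.9, 0,0,0,0,0,0,0.9]' | grep -E 'pos|contact'
python3 -m pendant '[0,0,0.05,0,0,0,0.9, 0,0,0.05,0,0,0,0.9, 0,0,0,0,0,0,0.9]' | grep -E 'pos|contact'
```

```text
tool_pos: [557.6, 93.2, 51.6]
contact_force: [1.3, 0.1, -1.5]
tool_pos: [557.6, 93.1, 48.7]
contact_force: [0.8, -0.6, -1.6]
```

```bash
python3 -m pendant '[0,0,0.05,0,0,0,0.9, 0,0,0.05,0,0,0,0.9, 0,0,0,0,0,0,0.9]' | grep -E 'pos|contact'
python3 -m pendant '[0,0,0.03,0,0,0,0.9, 0,0,0.02,0,0,0,0.9, 0,0,0,0,0,0,0.9]' | grep -E 'pos|contact'
```

```text
tool_pos: [557.6, 93.0, 45.8]
contact_force: [0.3, -0.1, -0.1]
tool_pos: [557.8, 93.0, 44.5]
contact_force: [-0.0, -0.5, -0.3]
```

```bash
python3 -m pendant '[0,0,0.03,0,0,0,0.9, 0,0,0,0,0,0,0.9]' | grep -E 'pos|contact'
python3 -m pendant '[0,0,0.02,0,0,0,0.9, 0,0,0,0,0,0,0.9]' | grep -E 'pos|contact'
```

```text
tool_pos: [558.0, 93.0, 44.0]
contact_force: [-1.4, 0.2, 2.4]
tool_pos: [558.0, 92.9, 44.0]
contact_force: [-2.7, -0.6, 7.5]
```

```bash
python3 -m pendant '[0,0,-0.025,0,0,0,0.9, 0,-0.02,0,0,0,0,0.9, 0,-0.015,0,0,0,0,0.9, 0,0,0,0,0,0,0.9]' | grep -E 'pos|contact'
python3 -m pendant '[0,-0.02,0,0,0,0,0.9, 0,0,0,0,0,0,0.9]' | grep -E 'pos|contact'
```

```text
tool_pos: [558.1, 93.9, 44.1]
contact_force: [-0.8, -1.6, 3.3]
tool_pos: [558.2, 94.6, 44.0]
contact_force: [-1.2, -1.4, 4.8]
```

```bash
python3 -m pendant '[0,0.015,0,0,0,-1,0.9, 0,0,0,0,0,-1,0.9, 0,0,0,0,0,-1,0.9, 0,0,0,0,0,-1,0.9, 0,0,0,0,0,-1,0.9, 0,0,0,0,0,-1,0.9]' 
python3 -c "
from h import *
print(get_obs()['moment'])"
```

```text
time: 28.4
tool_pos: [558.5, 94.4, 44.0]
tcp_rot: [-3.141, -0.001, 0.329]
contact_force: [-0.4, -0.0, 3.3]
grip_width: 9.6
finger_force: 30.0
[-0.15024489  0.11369114 -0.02425488]
```

Turning freely (yaw 19° now, little moment). Finishing the quarter turn.

```bash
python3 -m pendant '[0,0,0,0,0,-1,0.9, 0,0,0,0,0,-1,0.9, 0,0,0,0,0,-1,0.9, 0,0,0,0,0,-1,0.9, 0,0,0,0,0,-1,0.9, 0,0,0,0,0,-1,0.9, 0,0,0,0,0,-1,0.9, 0,0,0,0,0,-1,0.9]' 
python3 -m pendant '[0,0,0,0,0,-1,0.9, 0,0,0,0,0,-1,0.9, 0,0,0,0,0,-1,0.9, 0,0,0,0,0,-1,0.9, 0,0,0,0,0,-1,0.9, 0,0,0,0,0,-1,0.9, 0,0,0,0,0,-1,0.9, 0,0,0,0,0,-1,0.9, 0,0,0,0,0,-0.5,0.9, 0,0,0,0,0,0,0.9]' 
python3 -c "
from h import *
print(get_obs()['moment']);go([558.3,94.4,44],84.6)"
```

```text
time: 29.2
tool_pos: [558.6, 94.4, 44.0]
tcp_rot: [3.141, -0.001, 0.888]
contact_force: [0.7, -0.4, 2.9]
grip_width: 9.9
finger_force: 30.0
time: 30.2
tool_pos: [558.8, 94.4, 44.0]
tcp_rot: [3.14, -0.001, 1.479]
contact_force: [1.0, -0.3, 2.3]
grip_width: 10.0
finger_force: 30.0
[-0.09495607 -0.18183589 -0.01011001]
tcp [558.8  94.4  44. ] yaw 84.7 -> units x -0.00 y -0.02 z 0.00  wz 0.03 F [ 1.02 -0.29  2.27] w 10.0
```

```bash
python3 -m pendant '[0,0,0,0,0,0,0.6, 0,0,0,0,0,0,0.3, 0,0,0,0,0,0,0.1, 0,0,-0.3,0,0,0,0.1, 0,0,-0.9,0,0,0,0.1, 0,0,-1,0,0,0,0.1, 0,0,-1,0,0,0,0, -1,0,-1,0,0,0,0, -1,0,-1,0,0,0,0, -1,0,0,0,0,0,0, -1,0,0,0,0,0,0, -1,0,0,0,0,0,0]'
python3 -m pendant '[-1,0,0,0,0,0,0, -1,0,0,0,0,0,0, -1,0,0,0,0,0,0, -1,0,0,0,0,0,0, 0,0,0,0,0,0,0]'
python3 - <<'E'
from h import *
for c in("scene","top"):save(c+"6.png",capture(c))
a=cv2.imread("pics/scene6.png")[160:260,230:330];b=cv2.imread("pics/top6.png")[160:260,210:310]
cv2.imwrite("pics/v6.png",np.hstack([cv2.resize(i,(400,400),interpolation=2) for i in(a,b)]))
E
```

```text
time: 31.4
tool_pos: [543.9, -56.3, 200.9]
tcp_rot: [3.141, 0.0, 1.478]
contact_force: [0.9, 0.1, -0.2]
grip_width: 45.6
finger_force: 0.0
time: 31.9
tool_pos: [532.6, -178.0, 200.3]
tcp_rot: [3.141, 0.001, 1.475]
contact_force: [0.4, 0.9, -1.1]
grip_width: 45.9
finger_force: 0.0
```

View pics/v6.png

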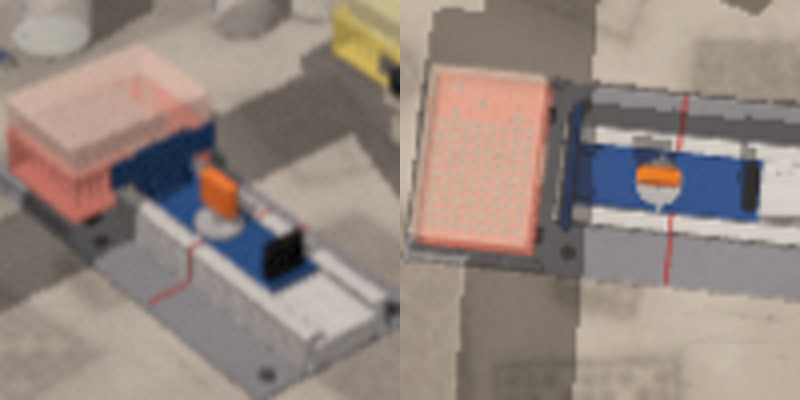

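Both views show the flange lying on the fence just past the red mark, with the wing along dock y (top view, about (658,178)). The tip box stands in its tray and the gripper is clear, so I'm handing in.

```bash
python3 -c "
from plant import close_job
print(close_job())"
```

```text
the job is handed in; nothing more can be done
None
```

The fence is lined up with the hidden slot about 1 cm past the mark, and the thumbscrew is seated and locked with a quarter turn; job handed in at about 32 s, tip box still in its tray (result not reported; bystanders not re-measured).

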